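# Set and lock the loose leg of the camera stand

## Task

On the kitchen counter lies the base of a camera stand with two sliding legs: one is already set and locked, the other is still loose, with its red cam lever swung out to the side. Pull the loose leg out by its cross handle until the orange length mark on its handle is level with the orange mark of the set leg, and, holding it there by the handle all the while, push its red lever fully closed. Finish while still holding the leg at the mark by its handle (its spring would pull it back in); leave the set leg, the sauce bottle, the tub and the bowl alone.

Things in the scene. Friction and masses are not known exactly. Their poses are not given: they have to be found in the camera images.
- stand: Stand base, fixed: black hub 70 x 300 x 54 mm with an upright stub, 170 mm high. z up; own -x is the way both legs pull out (towards the robot; yaw up to 0.25 rad). Origin on the counter, 185 mm in front (own -x) of the hub's centre, midway between the parallel legs at own y +100 and -100 mm, 34 mm square silver tubes. The loose leg can be on either side.
- handle_loose: LOOSE leg's cross handle, moving with it along own x only: black bar 16 mm wide (own x), 170 long (own y), 68 to 88 mm above the counter. Free below but for a 24 mm wide neck at its middle and the leg tube (34 mm wide, top 46 mm high). Origin on the counter under its centre, axes as the stand's. Fingers can straddle it and slide along it; a tight squeeze makes that drag.
- mark_loose (a point): Orange length mark of the loose leg: the line along the middle of its handle's top. This point is the handle's centre, 88 mm above the counter. Axes parallel to the stand's.
- mark_set (a point): The same point on the SET leg's handle: the length to match; level when mark_loose has x = 0 in this point's axes (parallel to the stand's). At the start it is 45 to 105 mm farther out (own -x) than mark_loose. The set leg is built like the loose one, its red lever closed.
- leg_loose (a joint): How far the loose leg is pulled out, m: 0 (fully in) at the start, 0.13 at most. A spring pulls it in with 4 N at 0, rising to 6.5 N at 0.1 m (friction 0.8 N): let go, it runs back in, even with its lever closed.
- leg_set (a joint): How far the set leg is pulled out, m: 0.045 to 0.105. Held by strong friction (40 N).
- cam_loose (a joint): Angle of the loose leg's red lever, rad: 0 closed (pointing to own -x along the leg, hard stop), 0.45 to 0.60 at the start, swung out to own +y (robot's left). Needs about 2.5 N at the handle, stays where left. Lies 94 to 106 mm above the counter, crossing 6 mm above the handle, so fingers that straddle the handle can push it to own -y.
- cam_loose_pivot (a point): Upright pivot axis of the loose leg's lever, 100 mm above the counter; it rides on the leg, 62 mm behind (own +x) the handle's centre line and 14 mm to own -y of the leg's. The closed lever crosses the handle at own y = -14 mm.
- cam_loose_tip (a point): Free end of the loose leg's red lever, a flat bar 104 mm long from the pivot and 14 mm wide; 100 mm above the counter.
- cam_set (a joint): Angle of the set leg's red lever, 0 = closed (and it is closed).
- sauce: Orange squeeze bottle, 64 mm diameter, 185 mm high, standing to the left; origin under its centre. Bystander.
- tub: Clear tub with a white lid, 84 mm diameter, 100 mm high, to the left; origin under its centre. Bystander.
- bowl: Blue bowl, 120 mm diameter, 60 mm high, to the right; origin under its centre. Bystander.
Not all that is in view belongs to the job. What is shaped like the part that bears handle_loose but purple is not meant.

How it is judged:
By the outcome, as a careful person would: the job done as asked, in the order asked, and still so for the second after the job is handed in, while the arm keeps its last pose, push and grip.
It also fails if it takes over 35 s, if anything falls off the work surface, if the arm or the gripper's body presses on something with over 40 N, if the wrist force passes 120 N, or if a joint passes its speed limit or range.

## Robot

A 6-joint arm with a two-finger parallel gripper is mounted at the origin on the work surface. World frame = base frame: x ahead of the robot, y to its left, z up, the work surface at z = 0. Lengths are in m, angles in rad, forces in N, time in s.
With the tool pointing down it reaches from about 0.35 to 0.975 m from the base axis. Payload 17.4 kg.
Tool frame: the origin (TCP) lies at the very end of the fingers, on their centre line; the grasp point (between the pads) lies 19 mm behind it (bot.pinch_z is the y of the grasp point in the tool frame, in m); y points along the fingers, z is the direction in which the jaws open and shut, and the axes are right-handed (so a half turn about y gives the same grasp; the last joint's range is limited). The gripper opens to 85 mm and grips with 20 to 120 N. Pads are 22 mm wide; open, the fingers measure 114 mm over their backs; the gripper's body (76 mm by 85 mm) begins 54 mm behind the grasp point. The pads swing forward as they close: fully open they stand 13 mm farther back than shut.
Start: joints at [1.104, 0.116, 1.442, -0, 1.584, -0.038], TCP at [0.281, 0.614, 0.204] pointing down, gripper open.
Joint ranges: [-2.83, 2.83], [-0.83, 2.19], [0.07, 2.5], [-1.14, 4.28], [0.01, 3], [-2.97, 2.97]. Speed limits (rad/s): [1.89, 1.89, 2.22, 3.14, 3.14, 3.14].

## Interface

Orientations are given as a unit quaternion [w, x, y, z].
In Python, from cell import bot gives the robot as it stands. The module is installed in compiled form; this text tells all that it offers.
- The arm moves only by the tool carry_out, never from a script. Its argument "steps" is a list that holds one entry, the list of rows, each a list of 7 numbers: the closure, from 0 (fully open) to 1 (shut), then the shift along the tool's x, y, z in m, then the turn, a rotation vector about the tool's x, y, z in degrees. In form: [[[jaw, x, y, z, wx, wy, wz], ...]]. A call has 1 to 12 rows; each row is the pose to reach, as a shift and turn from the pose commanded when the call began, along the tool's axes at that moment; what a row does not reach only later rows make up. A row lasts 1/8 s, in which the tool goes at most 62.5 mm and 10.7 degrees, less where a joint would pass 70% of its speed; a pose out of reach is approached as far as the arm can. A call with a gripper value outside its range is refused whole. The fingers move at their own pace and stop on an object; "newtons" is the grip in N (left out, the last holds). Time passes only in rows, so rows that repeat a pose let the fingers close. It gives the time, the measured TCP pose, the force and the opening at its end, in the units of the state.
- bot.sense(): the state, without advancing time (a new reading comes with each control period).
- bot.grab_frame(name): name is "side" or "top"; returns the picture (420x560x3 uint8, blue, green, red); there is no depth.
- bot.camera_params(name): a dict with "fx", "fy", "cx", "cy" (pixels), "k1" (the pictures are not rectified: a ray, as slopes to the right and down, at radius r is drawn at 1 + k1 r^2 times it, then the intrinsics apply), "rvec" (rotation vector, rad) and "tvec" (3), from world to camera coordinates, as OpenCV has them. Camera axes: x right, y down, z forward; pixel columns grow to the right and rows downward; lengths in m; the calibration is good to about 2 mm. A picture is of the moment at which its call begins. camera_params takes no time and is no camera call.
- bot.hand_in(): hands the job in, once; it reports no verdict.
The state is a dict: "time": time; "joint_pos": joint angles; "dq": joint speeds; "effort": joint torques, N m; "position": TCP position; "orientation": TCP orientation; "ft_force": force on the tool from outside, world axes, zero at the start; "ft_torque": the same for the moment, N m; "opening": finger opening in m.
Only numpy, scipy, OpenCV 4.12 (cv2) and the standard library are available. Lean on these libraries where they do the work, as an engineer would, in place of code of your own. Each camera call takes 0.05 s, during which the arm holds its last target. There are 200 camera calls.

## Working session

There is one attempt and no reset: what is moved stays moved. The work goes in short steps, Python scripts to look and compute and a tool call to move; the robot and the scene stay as the last step left them, time stands still between calls to the robot, and variables do not carry over. Pictures are saved under pics/ and viewed, about 8 in all and at most 12, crops included, and the job is handed in when it is done.

Besides the shell and the picture viewer there is one more tool, called after ">>>" as name([rows], argument=value, ...), one row to a line, values as JSON. carry_out: Moves the arm, as the interface text tells. Its arguments: {"type":"object","properties":{"steps":{"type":"array"},"newtons":{"type":"number"}},"required":["steps"]}

```bash
mkdir -p pics
cat > h.py <<'E'
import numpy as np, cv2
from cell import bot
from scipy.spatial.transform import Rotation as R
def ray(name,px):
    p=bot.camera_params(name); a=np.array([(px[0]-p['cx'])/p['fx'],(px[1]-p['cy'])/p['fy']]); u=a.copy()
    for _ in range(30): u=a/(1+p['k1']*(u@u))
    Rm=cv2.Rodrigues(np.array(p['rvec'],float))[0]; t=np.array(p['tvec'],float).ravel()
    return -Rm.T@t, Rm.T@np.array([u[0],u[1],1.])
def onz(name,px,z):
    o,d=ray(name,px); return o+d*(z-o[2])/d[2]
def proj(name,P):
    p=bot.camera_params(name); Rm=cv2.Rodrigues(np.array(p['rvec'],float))[0]
    c=Rm@np.array(P)+np.array(p['tvec'],float).ravel(); u=c[:2]/c[2]; u=u*(1+p['k1']*(u@u))
    return np.array([u[0]*p['fx']+p['cx'],u[1]*p['fy']+p['cy']])
E
python3 - <<'E'
from h import *
for n in('top','side'):
    cv2.imwrite(f'pics/{n}0.png',bot.grab_frame(n)); print(n,ray(n,(280,210)))
s=bot.sense(); print(s); print(R.from_quat(np.roll(s['orientation'],-1)).as_matrix().round(3), bot.pinch_z)
E
```

```text
top (array([ 4.51270721e-01, -7.47557606e-04,  1.29802993e+00]), array([ 0.04823617,  0.02055937, -0.99865569]))
side (array([-0.03080788, -0.74892822,  0.77574305]), array([ 0.47948464,  0.63726345, -0.60357394]))
{'time': 0.1, 'joint_pos': array([ 1.10420939e+00,  1.16447515e-01,  1.44220955e+00, -9.24361450e-07,
        1.58398717e+00, -3.78076209e-02]), 'dq': array([ 3.90920101e-04, -1.33429888e-04, -2.11851046e-03,  2.46043327e-04,
        5.88452821e-05, -8.81310732e-04]), 'effort': array([ 1.52023702e-03, -7.33650756e+01, -6.33794260e+01,  7.41279337e-06,
        5.23032330e-03, -6.11624841e-05]), 'position': array([0.28056223, 0.61371131, 0.20352272]), 'orientation': array([-0.69055837,  0.69127859, -0.15053019,  0.15034527]), 'ft_force': array([ 0.32532967,  0.46765012, -0.15047149]), 'ft_torque': array([0.03048019, 0.00779628, 0.03450728]), 'opening': 0.08548854775040536}
[[ 0.909 -0.     0.416]
 [-0.416 -0.001  0.909]
 [-0.    -1.    -0.001]] -0.0187
```

View pics/top0.png

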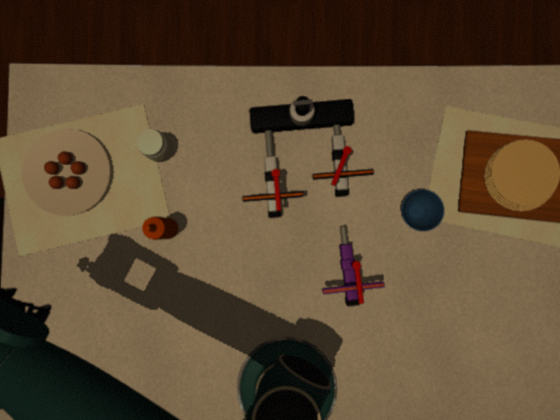

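View pics/side0.png

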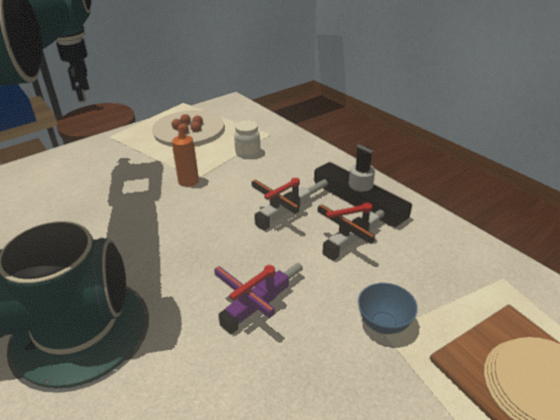

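Candidates in the top view: silver leg with handle at (343,174), lever slanting out to the left; silver leg at (275,196), lever closed, farther out; purple leg at (352,287). The loose leg is the one at (343,174): silver, on the hub, lever open. Purple is the decoy. I'll confirm this in a crop and measure.

```bash
cat > meas.py <<'E'
from h import *
def orange(img,x0,y0,x1,y1):
    hsv=cv2.cvtColor(img,cv2.COLOR_BGR2HSV); m=cv2.inRange(hsv,(7,110,60),(20,255,255)); k=np.zeros_like(m); k[y0:y1,x0:x1]=m[y0:y1,x0:x1]; return k
def red(img,x0,y0,x1,y1):
    hsv=cv2.cvtColor(img,cv2.COLOR_BGR2HSV); m=cv2.inRange(hsv,(0,150,90),(5,255,255))|cv2.inRange(hsv,(174,150,90),(180,255,255)); k=np.zeros_like(m); k[y0:y1,x0:x1]=m[y0:y1,x0:x1]; return k
def line(n,m,z):
    ys,xs=np.nonzero(m); P=np.array([onz(n,(x,y),z)[:2] for x,y in zip(xs,ys)]); 
    vx,vy,cx,cy=cv2.fitLine(P.astype(np.float32),cv2.DIST_HUBER,0,1e-4,1e-4).ravel()
    t=(P-[cx,cy])@[vx,vy]; d=np.array([vx,vy]); lo,hi=t.min(),t.max()
    return len(P),np.array([cx,cy])+d*lo,np.array([cx,cy])+d*hi,np.arctan2(vy,vx)
E
python3 - <<'E'
from meas import *
t=bot.grab_frame('top'); 
c=cv2.resize(t[90:230,230:390],None,fx=5,fy=4.2*5/4.2,interpolation=cv2.INTER_CUBIC)
c=c[:600]; c=cv2.convertScaleAbs(c,alpha=1.6); cv2.imwrite('pics/crop1.png',c)
for nm,b in(('loose',(308,160,380,190)),('set',(238,185,312,208))):
    print(nm,line('top',orange(t,*b),.088))
for nm,b in(('loose',(320,140,360,195)),('set',(262,160,290,215))):
    print(nm,'lever',line('top',red(t,*b),.106))
E
```

```text
loose (185, array([ 0.60487847, -0.06326919]), array([ 0.62153935, -0.23390108]), np.float32(-1.4734626))
set (177, array([0.54183315, 0.13040714]), array([ 0.55603372, -0.03639289]), np.float32(-1.4858658))
loose lever (204, array([ 0.58051992, -0.1192555 ]), array([ 0.6846671 , -0.16009213]), np.float32(-0.37368193))
set lever (199, array([0.51110876, 0.02937277]), array([0.62142822, 0.03875208]), np.float32(0.08481564))
```

View pics/crop1.png

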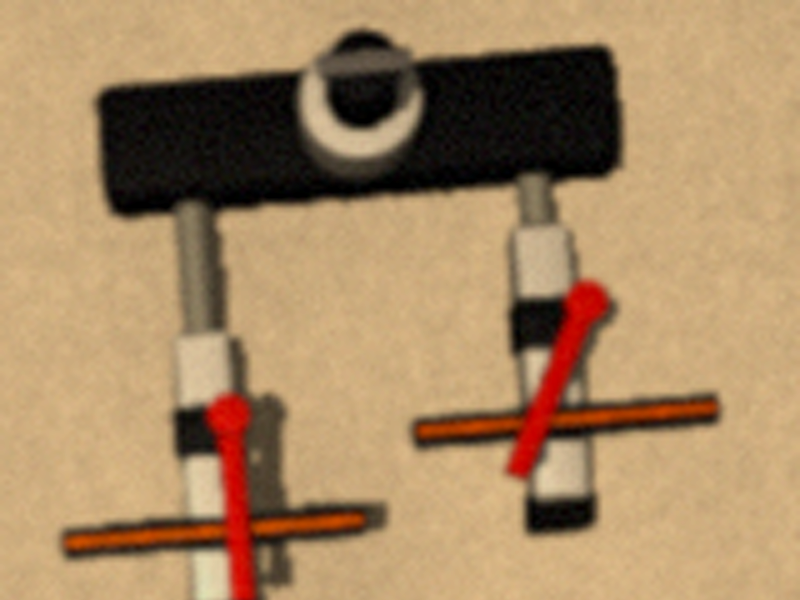

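```bash
cat > go.py <<'E'
from h import *
YAW=.088; U=np.array([np.cos(YAW),np.sin(YAW),0]); V=np.array([-U[1],U[0],0])
HL=np.array([.6132,-.1486,0]); HS=np.array([.5489,.0470,0])
def to(P,yaw=YAW):
    s=bot.sense(); q=R.from_quat(np.roll(s['orientation'],-1)); 
    T=np.column_stack([np.cross([0,0,-1],U),[0,0,-1],U])
    d=q.inv().apply(np.array(P)-s['position']); w=(q.inv()*R.from_matrix(T)).as_rotvec(degrees=True)
    print('shift',d.round(4),'turn',w.round(1)); return d
def own():
    s=bot.sense(); p=s['position']; print('t',s['time'],'own rel loose0',((p-HL)@U).round(4),((p-HL)@V).round(4),p[2].round(4),'f',np.round([s['ft_force']@U,s['ft_force']@V,s['ft_force'][2]],1),'open',round(s['opening'],4))
E
python3 - <<'E'
from go import *
print('pull',(HL-HS)@U,(HL-HS)@V)
to(HL+V*.055+[0,0,.26])
E
```

```text
pull 0.04686059841366928 -0.20049422514454823
shift [ 0.5923 -0.0559 -0.5073] turn [ 0.  60.4  0. ]
```

>>> carry_out([
  [[0, 0, -0.06, 0, 0, 0, 0], [0, 0.05, -0.06, -0.043, 0, 10, 0], [0, 0.592, -0.056, -0.507, 0, 60.4, 0], [0, 0.592, -0.056, -0.507, 0, 60.4, 0], [0, 0.592, -0.056, -0.507, 0, 60.4, 0], [0, 0.592, -0.056, -0.507, 0, 60.4, 0], [0, 0.592, -0.056, -0.507, 0, 60.4, 0], [0, 0.592, -0.056, -0.507, 0, 60.4, 0], [0, 0.592, -0.056, -0.507, 0, 60.4, 0], [0, 0.592, -0.056, -0.507, 0, 60.4, 0], [0, 0.592, -0.056, -0.507, 0, 60.4, 0], [0, 0.592, -0.056, -0.507, 0, 60.4, 0]],
])

```text
time: 1.65
position: [0.5701, -0.012, 0.2607]
orientation: [0.522, -0.521, 0.478, -0.478]
ft_force: [1.2, 1.6, 0.4]
opening: 0.0851
```

Run:
```python
from go import *
own(); to(HL+V*.055+[0,0,.26]);to(HL+V*.055+[0,0,.061])
```

```text
t 1.65 own rel loose0 -0.031 0.1398 0.2607 f [1.3 1.5 0.4] open 0.0851
shift [0.0848 0.0007 0.031 ] turn [-0. -0. -0.]
shift [0.0848 0.1997 0.0309] turn [-0. -0. -0.]
```

>>> carry_out([
  [[0, 0.085, 0, 0.031, 0, 0, 0], [0, 0.085, 0, 0.031, 0, 0, 0], [0, 0.085, 0, 0.031, 0, 0, 0], [0, 0.085, 0, 0.031, 0, 0, 0]],
])

```text
time: 2.15
position: [0.6077, -0.0913, 0.2606]
orientation: [0.521, -0.521, 0.478, -0.477]
ft_force: [0.1, -0.4, -0.8]
opening: 0.0855
```

Run:
```python
from go import *
own(); to(HL+V*.055+[0,0,.061])
```

```text
t 2.15 own rel loose0 -0.0005 0.0575 0.2606 f [ 0.1 -0.4 -0.8] open 0.0855
shift [0.0026 0.1996 0.0005] turn [ 0. -0. -0.]
```

>>> carry_out([
  [[0, 0, 0.1, 0, 0, 0, 0], [0, 0, 0.15, 0, 0, 0, 0], [0, 0, 0.17, 0, 0, 0, 0], [0, 0, 0.185, 0, 0, 0, 0], [0, 0, 0.2, 0, 0, 0, 0], [0, 0, 0.2, 0, 0, 0, 0], [0.5, 0, 0.2, 0, 0, 0, 0], [0.7, 0, 0.2, 0, 0, 0, 0], [0.7, 0, 0.2, 0, 0, 0, 0], [0.7, 0, 0.2, 0, 0, 0, 0], [0.7, 0, 0.2, 0, 0, 0, 0]],
], newtons=20)

```text
time: 3.52
position: [0.6079, -0.0919, 0.0608]
orientation: [-0.521, 0.521, -0.478, 0.478]
ft_force: [-0.5, 0.0, -0.1]
opening: 0.0256
```

Run:
```python
from go import *
own()
t=bot.grab_frame('side'); cv2.imwrite('pics/side1.png',cv2.resize(t[150:290,230:430],None,fx=4,fy=4,interpolation=cv2.INTER_CUBIC))
```

```text
t 3.525 own rel loose0 -0.0003 0.0569 0.0608 f [-0.5  0.1 -0.1] open 0.0256
```

View pics/side1.png

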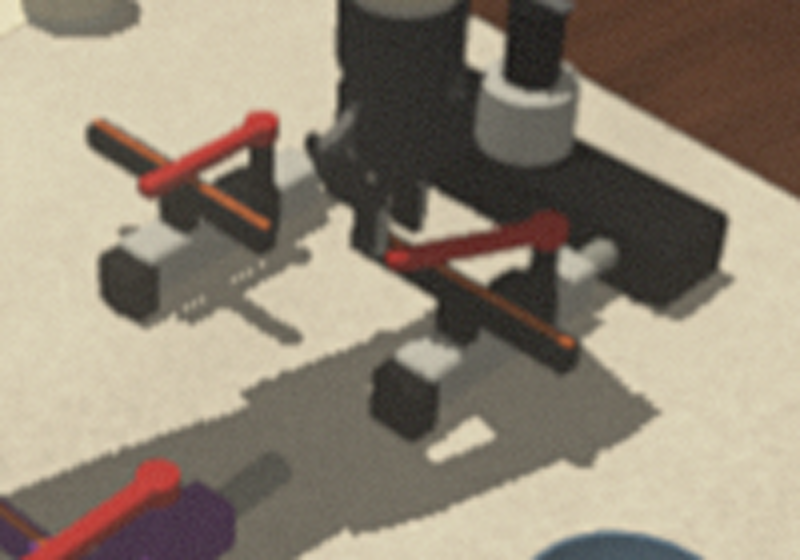

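Fingers straddle the bar at about (385,215) in the crop. The lever handle end is at (400,258), just to own -y of them. Next I close almost to the bar and pull.

>>> carry_out([
  [[0.78, 0, 0, 0, 0, 0, 0], [0.78, 0, 0, 0, 0, 0, 0], [0.78, 0, 0, -0.01, 0, 0, 0], [0.78, 0, 0, -0.02, 0, 0, 0], [0.78, 0, 0, -0.03, 0, 0, 0], [0.78, 0, 0, -0.04, 0, 0, 0], [0.78, 0, 0, -0.047, 0, 0, 0], [0.78, 0, 0, -0.047, 0, 0, 0], [0.78, 0, 0, -0.047, 0, 0, 0]],
])

```text
time: 4.7
position: [0.5613, -0.096, 0.0608]
orientation: [0.521, -0.521, 0.478, -0.478]
ft_force: [0.5, 0.5, -0.7]
opening: 0.0187
```

Run:
```python
from go import *
from meas import *
own()
t=bot.grab_frame('top'); cv2.imwrite('pics/top2.png',cv2.resize(t[110:230,230:390],None,fx=5,fy=5,interpolation=cv2.INTER_CUBIC))
print([proj('top',np.r_[(HL-U*.047+V*y)[:2],.088]).round(1) for y in(-.08,.08)])
for nm,b in(('loose',(308,175,380,215)),('set',(238,185,312,208))): print(nm,line('top',orange(t,*b),.088))
```

```text
t 4.7 own rel loose0 -0.0471 0.057 0.0608 f [ 0.5  0.5 -0.7] open 0.0187
[array([373.3, 187.9]), array([315.3, 192.5])]
loose (1, array([ 0.60641793, -0.23407858]), array([ 0.60641793, -0.23407858]), np.float32(-0.20125662))
set (188, array([0.5420191 , 0.13040871]), array([ 0.55450169, -0.02542521]), np.float32(-1.4908651))
```

View pics/top2.png

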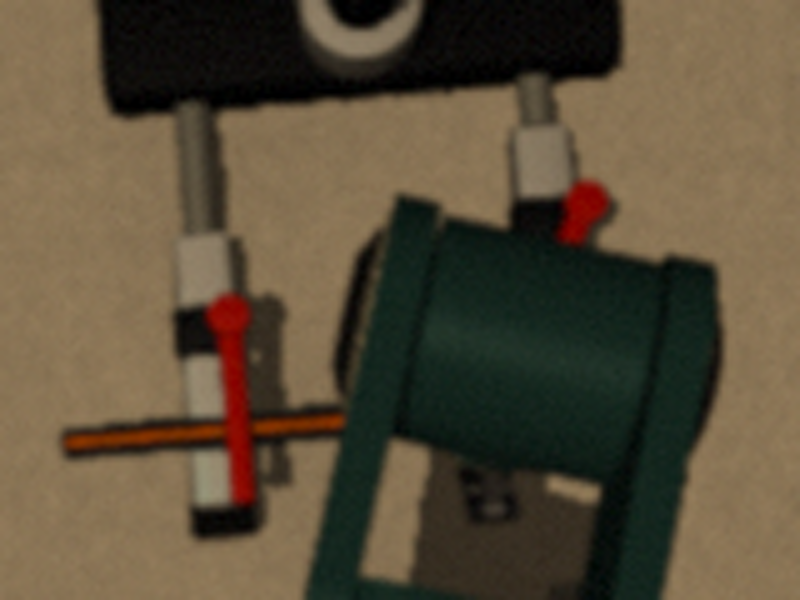

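The loose leg's pivot has not moved (588,203) and no force is felt, so the handle was not caught. I'll look from the side.

Run:
```python
from go import *
t=bot.grab_frame('side'); cv2.imwrite('pics/side2.png',cv2.resize(t[150:270,270:430],None,fx=5,fy=5,interpolation=cv2.INTER_CUBIC))
f=lambda P:((proj('side',P)-[270,150])*5).round(0)
s=bot.sense()['position']; print('tcp',f(s)); print('handle ends calc',[f(np.r_[(HL+V*y)[:2],.088]) for y in(-.085,0,.085)])
```

```text
tcp [217. 380.]
handle ends calc [array([516., 432.]), array([374., 348.]), array([244., 271.])]
```

View pics/side2.png

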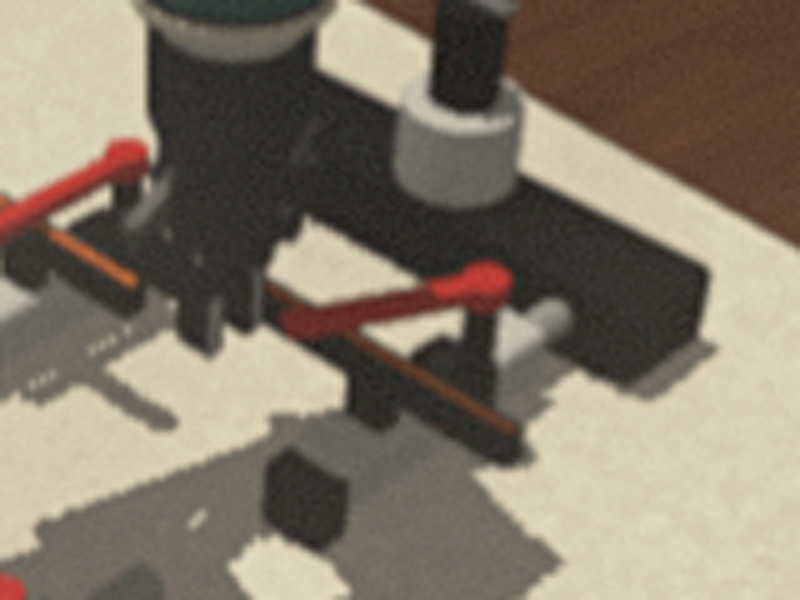

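Run:
```python
from go import *
f=lambda P:((proj('side',P)-[270,150])*5).round(0)
s=bot.sense()['position']
for du in(-.0095,.0095):
  for dv in (-.011,.011):
    print(du,dv,[f(s+U*du+V*dv+[0,0,z]) for z in(0,.01,.02,.03)])
```

```text
-0.0095 -0.011 [array([220., 399.]), array([221., 383.]), array([221., 367.]), array([222., 351.])]
-0.0095 0.011 [array([187., 379.]), array([188., 363.]), array([188., 346.]), array([189., 330.])]
0.0095 -0.011 [array([247., 382.]), array([248., 366.]), array([249., 350.]), array([250., 334.])]
0.0095 0.011 [array([215., 362.]), array([215., 346.]), array([216., 330.]), array([217., 313.])]
```

The fingertips appear about 27 mm higher than the reported TCP, which fits the bar being passed without contact. Below here there is only counter, so I go down 25 mm on the spot and check again.

>>> carry_out([
  [[0.78, 0, 0.015, 0, 0, 0, 0], [0.78, 0, 0.025, 0, 0, 0, 0], [0.78, 0, 0.025, 0, 0, 0, 0]],
])

```text
time: 5.18
position: [0.5604, -0.0958, 0.0341]
orientation: [-0.521, 0.522, -0.478, 0.477]
ft_force: [-0.5, 0.1, -0.2]
opening: 0.0188
```

Run:
```python
from go import *
own()
t=bot.grab_frame('side'); cv2.imwrite('pics/side3.png',cv2.resize(t[180:260,280:386],None,fx=7.5,fy=7.5,interpolation=cv2.INTER_CUBIC))
f=lambda P:((proj('side',P)-[280,180])*7.5).round(0)
s=bot.sense()['position']
for du in(-.0095,.0095):
  for dv in (-.011,.011):
    print(du,dv,[f(s+U*du+V*dv+[0,0,z]) for z in(0,.01,.02,.03)])
```

```text
t 5.175 own rel loose0 -0.048 0.0572 0.0341 f [-0.5  0.2 -0.2] open 0.0188
-0.0095 -0.011 [array([251., 436.]), array([252., 412.]), array([253., 388.]), array([254., 364.])]
-0.0095 0.011 [array([203., 404.]), array([204., 381.]), array([204., 357.]), array([205., 333.])]
0.0095 -0.011 [array([292., 410.]), array([293., 386.]), array([294., 363.]), array([295., 339.])]
0.0095 0.011 [array([243., 379.]), array([244., 355.]), array([245., 332.]), array([246., 308.])]
```

View pics/side3.png

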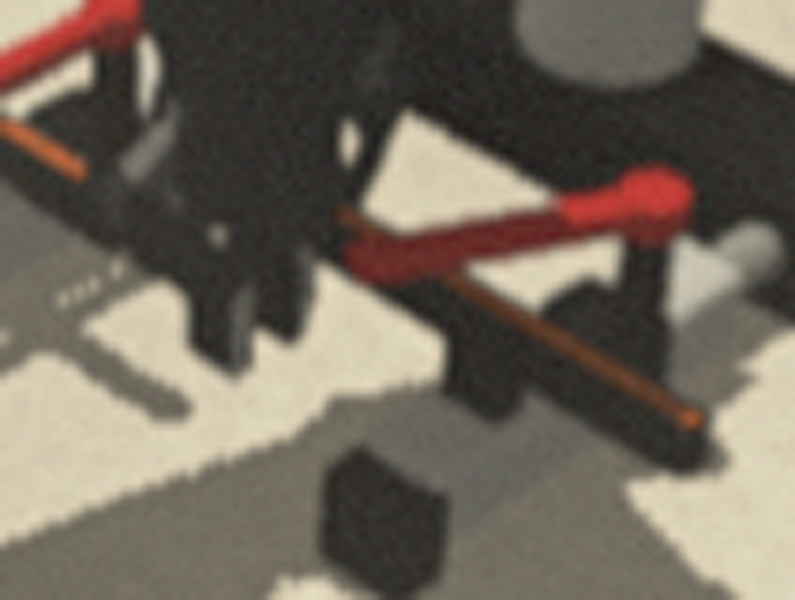

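Tips again show about 25 mm above the reported TCP. I'll go back over the bar with half-open jaws, come down to a reported z of about 0.036, and let the catch show whether this is right.

>>> carry_out([
  [[0.78, 0, -0.05, 0, 0, 0, 0], [0.4, 0, -0.08, 0, 0, 0, 0], [0.4, 0, -0.08, 0.047, 0, 0, 0], [0.4, 0, -0.08, 0.048, 0, 0, 0], [0.4, 0, -0.04, 0.048, 0, 0, 0], [0.4, 0, -0.02, 0.048, 0, 0, 0], [0.4, 0, 0, 0.048, 0, 0, 0], [0.4, 0, 0, 0.048, 0, 0, 0], [0.7, 0, 0, 0.048, 0, 0, 0], [0.78, 0, 0, 0.048, 0, 0, 0], [0.78, 0, 0, 0.048, 0, 0, 0], [0.78, 0, 0, 0.048, 0, 0, 0]],
])

```text
time: 6.72
position: [0.6091, -0.0918, 0.036]
orientation: [0.522, -0.521, 0.477, -0.478]
ft_force: [-0.0, -0.4, -0.2]
opening: 0.0184
```

Run:
```python
from go import *
own()
```

```text
t 6.725 own rel loose0 0.0009 0.0569 0.036 f [-0.  -0.4 -0.2] open 0.0184
```

>>> carry_out([
  [[0.78, 0, 0, -0.004, 0, 0, 0], [0.78, 0, 0, -0.008, 0, 0, 0], [0.78, 0, 0, -0.012, 0, 0, 0], [0.78, 0, 0, -0.012, 0, 0, 0]],
])

```text
time: 7.22
position: [0.5969, -0.0929, 0.0359]
orientation: [0.522, -0.521, 0.477, -0.478]
ft_force: [4.1, 1.1, 0.1]
opening: 0.0188
```

Run:
```python
from go import *
own()
```

```text
t 7.225 own rel loose0 -0.0113 0.0569 0.0359 f [4.1 0.7 0.1] open 0.0188
```

The handle is caught (4 N along own +x), so the 25 mm offset is confirmed. Pulling to the mark.

>>> carry_out([
  [[0.78, 0, 0, -0.01, 0, 0, 0], [0.78, 0, 0, -0.02, 0, 0, 0], [0.78, 0, 0, -0.03, 0, 0, 0], [0.78, 0, 0, -0.037, 0, 0, 0], [0.78, 0, 0, -0.037, 0, 0, 0], [0.78, 0, 0, -0.037, 0, 0, 0]],
])

```text
time: 7.98
position: [0.5605, -0.0962, 0.0359]
orientation: [0.522, -0.521, 0.477, -0.478]
ft_force: [4.0, -0.4, 1.2]
opening: 0.0186
```

```bash
cat > lev.py <<'E'
from go import *
from meas import *
def near(n,img,C,z,hl=.1):
    # orange pixels within 15 mm of handle line through C, at height z -> own (x,y) rel HS
    m=orange(img,0,0,560,420); ys,xs=np.nonzero(m); P=np.array([onz(n,(x,y),z) for x,y in zip(xs,ys)])-np.r_[C[:2],z]
    a=np.c_[P@U,P@V]; k=(abs(a[:,0])<.015)&(abs(a[:,1])<hl); a=a[k]; off=(C-HS)@U
    return a+[off,(C-HS)@V]
E
python3 - <<'E'
from lev import *
own()
for n in('side','top'):
    t=bot.grab_frame(n)
    for nm,C in(('set',HS),('loose',HL-U*.047)):
        a=near(n,t,C,.088)
        if len(a)<8: print(n,nm,len(a)); continue
        print(n,nm,len(a),'x med',np.median(a[:,0]).round(4),'y',a[:,1].min().round(3),a[:,1].max().round(3),'fit',np.polyfit(a[:,1],a[:,0],1).round(4))
    if n=='side': cv2.imwrite('pics/side4.png',cv2.resize(t[150:270,240:400],None,fx=5,fy=5,interpolation=cv2.INTER_CUBIC))
E
```

```text
t 7.975 own rel loose0 -0.0479 0.0568 0.0359 f [ 4.  -0.8  1.2] open 0.0186Traceback (most recent call last):
  File "<stdin>", line 6, in <module>
  File "lev.py", line 5, in near
    m=orange(img,0,0,560,420); ys,xs=np.nonzero(m); P=np.array([onz(n,(x,y),z) for x,y in zip(xs,ys)])-np.r_[C[:2],z]
                                                                ~~~^^^^^^^^^^^
  File "h.py", line 10, in onz
    o,d=ray(name,px); return o+d*(z-o[2])/d[2]
        ~~~^^^^^^^^^
  File "h.py", line 5, in ray
    p=bot.camera_params(name); a=np.array([(px[0]-p['cx'])/p['fx'],(px[1]-p['cy'])/p['fy']]); u=a.copy()
ValueError: time passes only in moves, steps and waits
```

Too many calibration calls; I'll cache the calibration and limit the region.

```bash
sed -i 's/^def ray/import functools\n@functools.lru_cache\ndef cp(n): return bot.camera_params(n)\ndef ray/; s/p=bot.camera_params(name)/p=cp(name)/' h.py
cat > look.py <<'E'
import sys
from lev import *
own(); C=HL-U*.047
for n in('side','top'):
    t=bot.grab_frame(n)
    for nm,c in(('set',HS),('loose',C)):
        a=near(n,t,c,.088)
        if len(a)<8: print(n,nm,len(a)); continue
        print(n,nm,len(a),'x med',np.median(a[:,0]).round(4),'y',a[:,1].min().round(3),a[:,1].max().round(3),'fit',np.polyfit(a[:,1],a[:,0],1).round(4))
    if n=='side': cv2.imwrite(f'pics/{sys.argv[1]}.png',cv2.resize(t[150:270,240:400],None,fx=5,fy=5,interpolation=cv2.INTER_CUBIC))
E
python3 look.py side5
```

```text
t 8.025 own rel loose0 -0.0479 0.0568 0.0359 f [ 5.  -2.4  1.7] open 0.0187
side set 92 x med -0.0002 y -0.063 0.08 fit [-0.0096 -0.0002]
side loose 95 x med -0.0 y -0.284 -0.145 fit [-0.0016 -0.0003]
top set 170 x med 0.0001 y -0.073 0.084 fit [0.0002 0.0003]
top loose 14 x med -0.0002 y -0.285 -0.274 fit [-0.0961 -0.027 ]
```

View pics/side5.png

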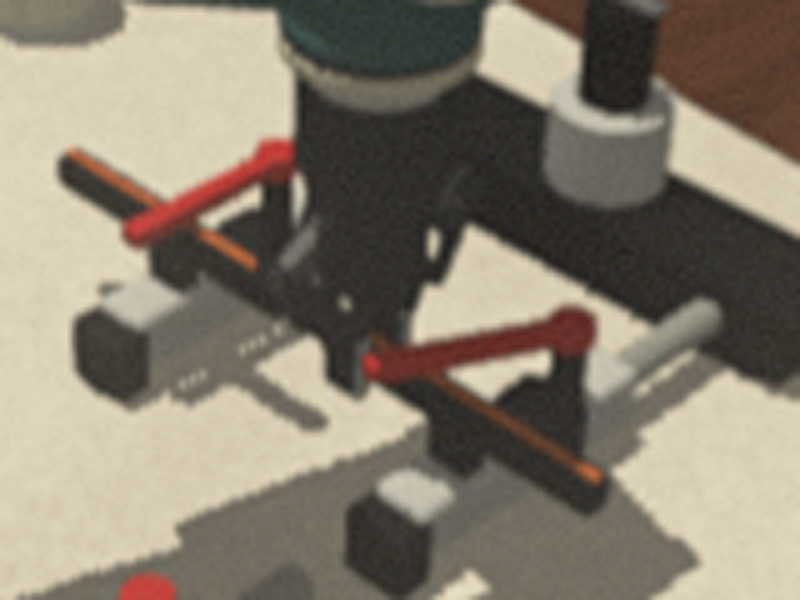

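The picture shows the handle pulled out, gripped loosely between the fingers, lever still open; both views put the marks level within 0.5 mm. Now I slide toward own -y to close the lever.

>>> carry_out([
  [[0.78, 0.006, 0, 0, 0, 0, 0], [0.78, 0.012, 0, 0, 0, 0, 0], [0.78, 0.018, 0, 0, 0, 0, 0], [0.78, 0.024, 0, 0, 0, 0, 0], [0.78, 0.03, 0, 0, 0, 0, 0], [0.78, 0.036, 0, 0, 0, 0, 0], [0.78, 0.042, 0, 0, 0, 0, 0], [0.78, 0.042, 0, 0, 0, 0, 0]],
])

```text
time: 9.12
position: [0.564, -0.1378, 0.0355]
orientation: [0.522, -0.521, 0.478, -0.477]
ft_force: [6.7, 0.1, -0.9]
opening: 0.0187
```

```bash
python3 look.py side6
```

```text
t 9.125 own rel loose0 -0.048 0.0151 0.0355 f [ 6.7 -0.5 -0.9] open 0.0187
side set 116 x med 0.0 y -0.085 0.08 fit [-0.0126 -0.0001]
side loose 71 x med -0.0 y -0.284 -0.185 fit [0.0013 0.0003]
top set 186 x med 0.0001 y -0.092 0.084 fit [0.0005 0.0003]
top loose 6
```

>>> carry_out([
  [[0.78, 0.003, 0, 0, 0, 0, 0], [0.78, 0.006, 0, 0, 0, 0, 0], [0.78, 0.008, 0, 0, 0, 0, 0], [0.78, 0.008, 0, 0, 0, 0, 0]],
])

```text
time: 9.72
position: [0.5647, -0.1453, 0.0354]
orientation: [0.522, -0.521, 0.478, -0.477]
ft_force: [5.8, 3.7, 0.3]
opening: 0.0189
```

```bash
python3 -c "
from go import *
own()"
```

```text
t 9.725 own rel loose0 -0.048 0.0076 0.0354 f [6.1 3.2 0.3] open 0.0189
```

>>> carry_out([
  [[0.78, 0.002, 0, 0, 0, 0, 0], [0.78, 0.003, 0, 0, 0, 0, 0], [0.78, 0.003, 0, 0, 0, 0, 0]],
])

```text
time: 10.1
position: [0.5649, -0.1474, 0.0354]
orientation: [0.522, -0.521, 0.478, -0.477]
ft_force: [3.6, 12.7, 1.4]
opening: 0.0187
```

```bash
python3 look.py side7
```

```text
t 10.1 own rel loose0 -0.048 0.0055 0.0354 f [ 4.7 12.3  1.4] open 0.0187
side set 118 x med 0.0 y -0.085 0.08 fit [-0.0119 -0.    ]
side loose 72 x med -0.0001 y -0.284 -0.119 fit [-0.0075 -0.0019]
top set 188 x med -0.0 y -0.084 0.084 fit [ 0.0061 -0.    ]
top loose 20 x med -0.0005 y -0.137 -0.117 fit [-0.275 -0.034]
```

View pics/side7.png

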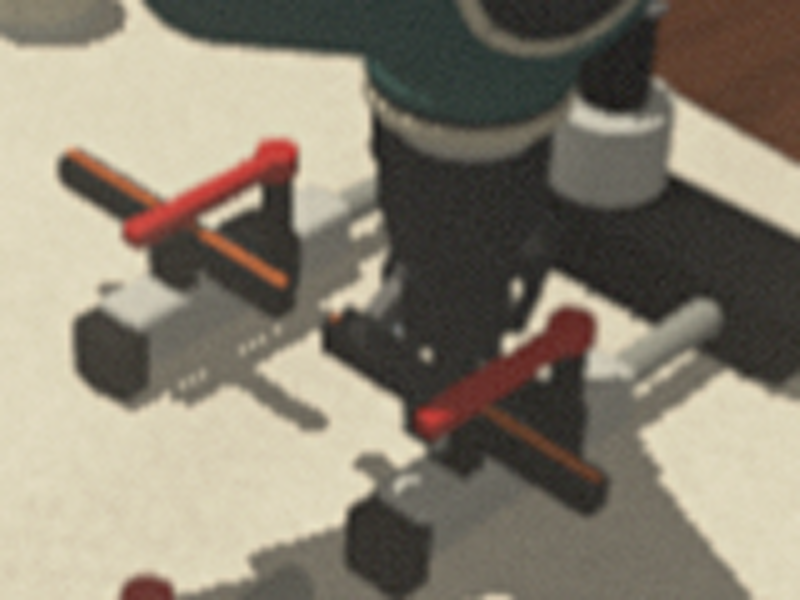

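```bash
cat > lever.py <<'E'
from lev import *
t=bot.grab_frame('side'); own()
hsv=cv2.cvtColor(t,cv2.COLOR_BGR2HSV); m=cv2.inRange(hsv,(0,140,50),(6,255,255))|cv2.inRange(hsv,(172,140,50),(180,255,255))
ys,xs=np.nonzero(m); P=np.array([onz('side',(x,y),.1) for x,y in zip(xs,ys)])
for nm,C in(('set',HS),('loose',HL-U*.047)):
    d=P-np.r_[C[:2],.1]; a=np.c_[d@U,d@V]; k=(a[:,0]>-.04)&(a[:,0]<.045)&(abs(a[:,1]+.01)<.035); a=a[k]
    # centre line by bins along x
    b=np.array([(lo+.005,(a[(a[:,0]>=lo)&(a[:,0]<lo+.01),1].min()+a[(a[:,0]>=lo)&(a[:,0]<lo+.01),1].max())/2) for lo in np.arange(-.035,.04,.01) if ((a[:,0]>=lo)&(a[:,0]<lo+.01)).sum()>1])
    vx,vy,cx,cy=cv2.fitLine(a.astype(np.float32),cv2.DIST_HUBER,0,1e-4,1e-4).ravel()
    print(nm,len(a),'angle',-np.arctan2(vy*np.sign(vx),abs(vx)),'y at bar',cy-cx*vy/vx,'bins',np.polyfit(b[:,0],b[:,1],1).round(3))
E
python3 lever.py
```

```text
t 10.25 own rel loose0 -0.048 0.0055 0.0354 f [ 4.6 11.7  1.1] open 0.0191
set 114 angle 0.029548291 y at bar -0.0120965 bins [-0.035 -0.012]
loose 153 angle 0.017289711 y at bar -0.014608732 bins [-0.018 -0.015]
```

Lever angle is now equal to the set leg's closed one, with a 12 N reaction at the stop. Next I squeeze the bar while shifting +1.3 mm, so that the handle stays put.

>>> carry_out([
  [[0.79, 0, 0, 0.0004, 0, 0, 0], [0.8, 0, 0, 0.0009, 0, 0, 0], [0.82, 0, 0, 0.0013, 0, 0, 0], [0.86, 0, 0, 0.0013, 0, 0, 0], [0.86, 0, 0, 0.0013, 0, 0, 0], [0.86, 0, 0, 0.0013, 0, 0, 0]],
], newtons=30)

```text
time: 11.0
position: [0.5662, -0.1472, 0.0356]
orientation: [0.522, -0.521, 0.478, -0.477]
ft_force: [3.9, 12.6, 2.5]
opening: 0.0155
```

```bash
python3 look.py side8; python3 lever.py; python3 look.py side9
```

```text
t 11.0 own rel loose0 -0.0467 0.0055 0.0356 f [ 4.9 12.2  2.5] open 0.0155
side set 117 x med 0.0001 y -0.085 0.08 fit [-0.0124 -0.    ]
side loose 69 x med -0.0001 y -0.282 -0.119 fit [-0.0109 -0.0028]
top set 184 x med 0.0001 y -0.084 0.084 fit [0.0036 0.0002]
top loose 17 x med -0.0013 y -0.131 -0.117 fit [0.0771 0.0088]
t 11.15 own rel loose0 -0.0466 0.0055 0.0356 f [ 4.3 11.5  2.1] open 0.0152
set 113 angle 0.041844904 y at bar -0.012116619 bins [-0.041 -0.012]
loose 154 angle 0.009786036 y at bar -0.014613442 bins [-0.009 -0.014]
t 11.15 own rel loose0 -0.0466 0.0055 0.0356 f [ 4.3 11.5  2.1] open 0.0152
side set 118 x med 0.0001 y -0.085 0.08 fit [-0.0099 -0.    ]
side loose 71 x med -0.0003 y -0.284 -0.119 fit [-0.0141 -0.0037]
top set 189 x med 0.0001 y -0.084 0.084 fit [0.0029 0.0003]
top loose 17 x med -0.0013 y -0.131 -0.117 fit [0.047  0.0051]
```

View pics/side9.png

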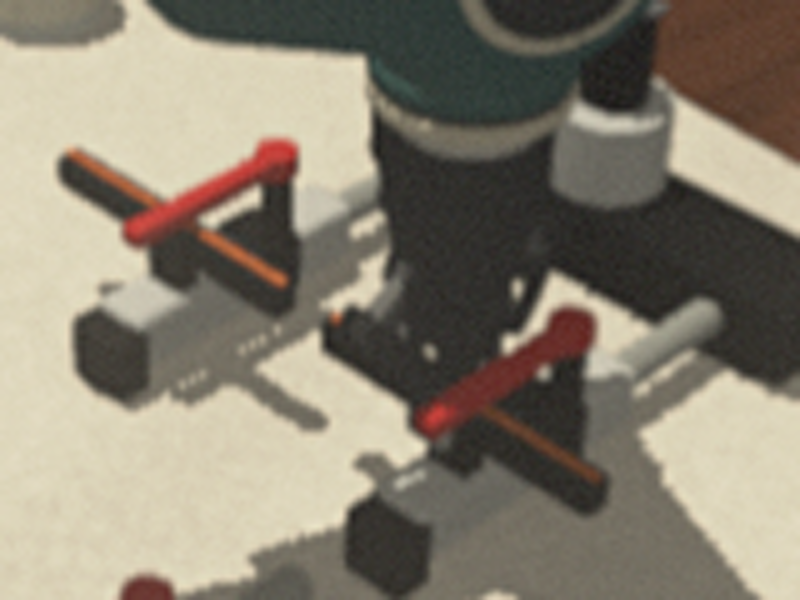

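The picture shows the bar gripped, the lever closed parallel to its leg, and the marks level. Handing in.

```bash
python3 -c "
from cell import bot
print(bot.hand_in())"
```

```text
the job is handed in; nothing more can be done
None
```

I pulled the loose leg, the silver one on the right, out by about 47 mm. I then slid the fingers along its handle to push the red lever closed against its stop. At 11.15 s I handed in with the handle still squeezed at 30 N.

**Marks:** the side view puts them level within about 0.4 mm, and the arm's own position reading within about 0.3 mm. The top view gave −1.3 mm, but from only 17 partly hidden pixels, so I gave it little weight.

**Lever:** its angle measured 0.01 rad. The set leg's closed lever measured 0.03–0.04 rad by the same method, so the difference is within measuring error. The fingers pressed on it with about 12 N.

**What went wrong:** my first grasp passed over the handle without touching it, because in the pictures the fingertips were about 25 mm higher than the reported tool position. I noticed this, went lower and regrasped. I never found the cause of that offset.

I did not check the sauce bottle, tub and bowl separately at the end. The arm never felt a contact near them.

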